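# Steady a rocking balance with its two levelling screws

### The arm

A 7-joint arm with a two-finger parallel gripper is mounted at the origin on a cart in front of the work surface, level with it; the furniture and walls round the work are solid. World frame = base frame: x ahead of the robot, y to its left, z up, the work surface at z = 0. Lengths are in m, angles in rad, forces in N, time in s.
With the tool pointing down it reaches from about 0.4 to 0.85 m from the base axis. Payload 10.4 kg.
Tool frame: the origin (TCP) lies between the finger pads; the fingertips stand 8 mm ahead of it and the grasp point (between the pads) lies 11 mm behind it (manip.tcp_to_tips is the distance from the TCP to the fingertips, in m); z points along the fingers, y is the line along which they close (so a half turn about z gives the same grasp; the last joint's range is limited). The gripper opens to 85 mm and grips with 20 to 120 N. Pads are 22 mm wide; open, the fingers measure 114 mm over their backs; the gripper's body (76 mm by 85 mm) begins 54 mm behind the grasp point. The pads swing forward as they close: fully open they stand 13 mm farther back than shut.
Start: joints at [1.187, 0.332, -0.065, 1.46, 0.022, 1.35, -0.088], TCP at [0.221, -0.585, 0.217] pointing down, gripper open.
Joint ranges: [-2.6, 2.6], [-0.5, 2.12], [-1.47, 1.34], [0.16, 2.42], [-1.27, 4.41], [0.06, 2.06], [-2.6, 2.6]. Speed limits (rad/s): [2.22, 2.22, 2.79, 2.79, 3.14, 3.14, 3.14].

### API

Orientations are given as a 3x3 rotation matrix whose columns are the frame's x, y, z axes.
In Python, from station import readout, cams, job, nets, manip gives the robot as it stands. The module is installed in compiled form; this text tells all that it offers.
- The arm moves only by the shell command python3 -m inch 'ROWS' [FORCE]. ROWS is a JSON list that holds a single list of rows (three levels of brackets), with 1 to 20 rows, each of 7 numbers: a rotation vector rx, ry, rz in fractions of the full range, 1 being pi rad, then dx, dy, dz in parts of the range, where 1.0 means 0.8 m, then the opening from 0.0 (shut) to 1.0 (fully open); each row is the pose to reach, as a shift and turn from the pose commanded when the command began, along the tool's axes at that moment; what a row does not reach only later rows make up. A row lasts 1/8 s, in which the tool goes at most 0.0625 m and 0.188 rad, less where a joint would pass 70% of its speed; a pose out of reach is approached as far as the arm can. The fingers move at their own pace and stop on an object; FORCE is the grip in N (left out, the last holds). Time passes only in rows, so rows that do not move let the fingers close. It prints the time, the measured TCP pose, the force, the opening and the grip force at its end. No shift or turn number may pass 1 either way. Input that does not fit is refused with a message, and nothing moves.
- readout.get_state(): the state, without advancing time (a new reading comes with each control period).
- cams.get_image(name): name is "scene" or "top" or "wrist"; returns a dict with "image" (400x640x3 uint8, red, green, blue), "depth" (400x640 float32, m along the optical axis (not along the pixel's ray), 0 where there is no reading), "fx", "fy", "cx", "cy" (pixels), "rvec" (rotation vector, rad) and "tvec" (3), from world to camera coordinates, as OpenCV has them. Camera axes: x right, y down, z forward; pixel columns grow to the right and rows downward; lengths in m; the calibration is good to about 2 mm. A picture is of the moment at which its call begins.
- job.hand_in(): hands the job in; it is judged then, once.
Trained networks look in a picture, given as the dict that the camera call returned (one of the last four; its "shot" number tells which), for a name from the list of things; names that differ only in an ending like _2 or _b are one class to them, and where a whole thing is asked for, a point or a joint stands for the part that bears it (a point fixed in the world has none). Each returns a list of dicts, best first, with "score" (0 to 1); they miss things now and then, are a little off and sometimes report something else, mostly with a low value. They report only what shows in the picture. A call takes as long as a camera call.
- nets.regions_of(picture, target): "pixels" (400x640 bool, what is visible of it) and "extent" ([left, top, width, height] in pixels, round what is visible of it).
- nets.pinpoint(picture, target): "at" ([row, column] in pixels: a listed point, or the origin of a listed thing).
The state is a dict: "t": time; "joint_pos": joint angles; "qd": joint speeds; "joint_efforts": joint torques, N m; "tool_pos": TCP position; "tcp_rot": TCP orientation; "contact_force": force on the tool from outside, world axes, zero at the start; "moment": the same for the moment, N m; "width": opening from 0.0 (shut) to 1.0 (fully open); "grip_force": force on a finger pad.
Only numpy, scipy, OpenCV 4.12 (cv2) and the standard library are available. Lean on these libraries where they do the work, as an engineer would, in place of code of your own. Each camera call takes 0.05 s, during which the arm holds its last target. There are 200 camera calls.

### The job

The laboratory balance rocks when its front corners are touched, because the two levelling screws there hang clear of the steel discs under them. Turn each screw's knob down (clockwise from above), feeling for the moment its foot bears on its disc, then just a little further, about half a radian, so that both screws and all three rubber feet carry load. Work gently: do not drive or press a screw hard onto its disc, do not jack the balance off its rubber feet, shove it along, upset the jar on its pan or disturb the things around.

Things in the scene. Friction and masses are not known exactly. Their poses are not given: they have to be found in the camera images.
- balance: laboratory balance, 5 kg, loose: plate 220 (x) x 250 (y) mm, top 28 mm above the bench; grey housing 115 x 170 mm, 74 mm high, front face at x = -13 mm; pan top at 84 mm. Stands on three rubber feet (front middle, rear corners). Origin at bench height, 5 mm behind the plate centre; x to its back, y to its left seen from the robot. Knob axes at x = -88, y = +100 (left), -100 (right) mm
- knob_left_mid (a point): middle of the left knob on its vertical axis: dark knurled round steel knob, 34 mm across, 24 mm high (top 12 mm above this point), about 28 mm above the plate, less as it is screwed down; 8 mm shaft through the plate, steel foot 20 mm across. While its foot hangs free, pressing the knob down sinks that corner about 0.15 mm per N; once it bears on the disc it is hard
- knob_right_mid (a point): the same for the right knob, which is alike
- knob_left (a joint): angle of the left levelling screw (front left corner), rad; grows as the knob turns clockwise seen from above, which lowers screw and knob 1.25 mm per rad (coarse thread). Starts within 0 to 0.6, may run to 6; its zero is not set to the disc, the start gap (0.5 to 4 mm) is unknown. Turns stiffly (0.04 N m) and stays where left
- knob_right (a joint): angle of the right levelling screw (front right corner), rad; grows as the knob turns clockwise seen from above, which lowers screw and knob 1.25 mm per rad (coarse thread). Starts within 0 to 0.6, may run to 6; its zero is not set to the disc, the start gap (0.5 to 4 mm) is unknown. Turns stiffly (0.04 N m) and stays where left
- disc_left: steel disc 44 mm across, up to 4 mm high, let into the bench under the left screw; its height may differ by 2 mm and is not known exactly; fixed. Origin under its centre
- disc_right: the same under the right screw
- foot_front: front middle rubber foot of the balance, 26 mm across, 16 mm high, fixed, not adjustable; it gives about 0.08 mm per N; origin under its centre, on the bench
- foot_rear_left: rear left rubber foot of the balance, 26 mm across, 16 mm high, fixed, not adjustable; it gives about 0.08 mm per N; origin under its centre, on the bench
- foot_rear_right: rear right rubber foot of the balance, 26 mm across, 16 mm high, fixed, not adjustable; it gives about 0.08 mm per N; origin under its centre, on the bench
- small_jar: small glass jar with a dark lid, 32 mm across, 53 mm high, standing loose on the pan; origin under its centre. Leave it there
- pan (a point): centre of the weighing pan's top, 44 mm behind the balance's origin; the pan is 96 mm across
- dropper_bottle: amber dropper bottle, 38 mm across, 85 mm high, at the left; bystander
- pipette_bulb: red rubber pipette bulb, 51 mm across, 85 mm high, at the left; bystander
- stopper: rubber stopper, 28 mm across, 26 mm high, in front of the balance; bystander
- timer: flat white timer, 71 x 71 x 20 mm, in front on the right; bystander

How it is judged:
At the end, for the whole second after the job is handed in: Both levelling screws bear on their steel discs and all three rubber feet still bear on the bench, each with more than 1 N and neither screw with more than 11 N; the balance is at rest within 20 mm of where it stood, with the jar upright on its pan (contact force between disc_left and balance between 1 and 11 N and contact force between disc_right and balance between 1 and 11 N and contact force between each of foot_front, foot_rear_left, foot_rear_right and anything else above 1 N and linear speed of balance below 0.005 m/s and angular speed of balance below 0.03 rad/s and distance of balance from where it was at the start of the episode below 0.02 m and horizontal distance between small_jar and pan below 0.045 m and angle between small_jar's own z axis and vertical below 0.1 rad); the robot touches nothing.
It fails at once if a screw is driven or pressed onto its disc with more than 40 N (contact force between any of disc_left, disc_right and balance above 40 N).
It fails at once if the balance is shoved more than 25 mm (distance of balance from where it was at the start of the episode above 0.025 m).
It fails at once if the jar is upset or pushed off the pan (angle between small_jar's own z axis and vertical above 0.3 rad or horizontal distance between small_jar and pan above 0.05 m).
It fails at once if the dropper bottle, the bulb, the stopper or the timer around is moved more than 30 mm (distance of any of dropper_bottle, pipette_bulb, stopper, timer from where it was at the start of the episode above 0.03 m).
It also fails if it takes over 72 s, if anything falls off the work surface, if the arm or the gripper's body presses on something with over 40 N, if the wrist force passes 120 N, or if a joint passes its speed limit or range.

## Working session

There is one attempt and no reset: what is moved stays moved. The work goes in short steps, Python scripts to look and compute and a shell command to move; the robot and the scene stay as the last step left them, time stands still between calls to the robot, and variables do not carry over. Pictures are saved under pics/ and viewed, at most 10 in all, crops included, and the job is handed in when it is done.

```bash
mkdir -p pics; cat > h.py <<'E'
import numpy as np, cv2
from station import readout, cams, job, nets, manip
def w(p,r,c,z=None):
    R=cv2.Rodrigues(np.array(p["rvec"],float))[0]; t=np.array(p["tvec"],float).ravel()
    ray=np.array([(c-p["cx"])/p["fx"],(r-p["cy"])/p["fy"],1.])
    o=-R.T@t; d=R.T@ray
    if z is None:
        s=p["depth"][int(round(r)),int(round(c))]
    else: s=(z-o[2])/d[2]
    return o+s*d
def st():
    s=readout.get_state(); print("t",s["t"],"pos",np.round(s["tool_pos"],4),"F",np.round(s["contact_force"],2),"M",np.round(s["moment"],3),"w",s["width"],"g",s["grip_force"]); print(np.round(s["tcp_rot"],3)); print(np.round(s["joint_pos"],3))
E
cat > a.py <<'E'
from h import *
st(); print(manip.tcp_to_tips)
for n in ["top","scene"]:
    p=cams.get_image(n); cv2.imwrite(f"pics/{n}0.png",p["image"][:,:,::-1])
    for k,z in [("knob_left_mid",.056),("knob_right_mid",.056),("balance",0),("pan",.084),("stopper",0),("timer",0),("dropper_bottle",0),("pipette_bulb",0)]:
        for d in nets.pinpoint(p,k)[:2]:
            print(n,k,round(d["score"],2),np.round(d["at"],1),np.round(w(p,*d["at"],z),4),np.round(w(p,*d["at"]),4))
E
python3 a.py
```

```text
t 0.0 pos [ 0.2205 -0.5844  0.2161] F [0.09 0.37 0.09] M [-0.024 -0.099 -0.02 ] w 1.0017177345203128 g 0.0
[[ 0.936  0.353 -0.001]
 [ 0.353 -0.936  0.001]
 [-0.    -0.001 -1.   ]]
[ 1.187  0.333 -0.065  1.461  0.022  1.35  -0.089]
0.008
top knob_left_mid 0.59 [199.6 250.3] [0.5347 0.2026 0.056 ] [0.5336 0.2009 0.0661]
top knob_right_mid 0.66 [213.1 346.6] [5.109e-01 2.000e-04 5.600e-02] [0.5101 0.0009 0.0659]
top balance 0.69 [169.8 304.6] [0.611  0.0924 0.    ] [0.5994 0.0901 0.0627]
top stopper 0.7 [276.1 326.4] [0.3763 0.0385 0.    ] [0.378  0.039  0.0242]
top timer 0.75 [266.  429.8] [ 0.4035 -0.1876  0.    ] [ 0.4042 -0.1831  0.0169]
top dropper_bottle 0.74 [266.1 429.7] [ 0.4033 -0.1874  0.    ] [ 0.404  -0.1829  0.0169]
top dropper_bottle 0.57 [123.6 227.4] [0.7138 0.2712 0.    ] [0.7043 0.2638 0.032 ]
top pipette_bulb 0.68 [171.  210.8] [0.6035 0.3034 0.    ] [0.5952 0.2911 0.0467]
scene knob_left_mid 0.71 [219.7 269.5] [0.5478 0.1921 0.056 ] [0.528  0.2125 0.07  ]
scene knob_right_mid 0.74 [195.7 342.5] [0.5109 0.0101 0.056 ] [0.5054 0.0178 0.0601]
scene balance 0.86 [216.9 280. ] [0.619  0.0862 0.    ] [0.579  0.1294 0.0288]
scene pan 0.84 [175.2 266.7] [0.6608 0.0814 0.084 ] [0.6428 0.0998 0.0941]
scene stopper 0.68 [245.3 383.5] [0.3823 0.0471 0.    ] [0.3764 0.0575 0.0066]
scene timer 0.79 [207.9 431.1] [ 0.3926 -0.1722  0.    ] [ 0.3868 -0.1594  0.0063]
scene dropper_bottle 0.95 [230.  180.2] [0.7302 0.2628 0.    ] [0.7051 0.2805 0.0155]
scene pipette_bulb 0.82 [261.  203.9] [0.5998 0.3105 0.    ] [0.5846 0.3222 0.0112]
```

```bash
python3 - <<'E'
import cv2
i=cv2.imread("pics/top0.png")[100:320,190:460]
cv2.imwrite("pics/top0c.png",cv2.resize(i,None,fx=2.7,fy=2.7))
E
cat > b.py <<'E'
from h import *
# refine knob centres from top-camera region + depth
p=cams.get_image("top")
for k in ["knob_left_mid","knob_right_mid"]:
    for d in nets.regions_of(p,k)[:2]:
        m=d["pixels"]; print(k,d["score"],d["extent"],m.sum())
v,u=np.mgrid[0:400,0:640]
R=cv2.Rodrigues(np.array(p["rvec"],float))[0]; t=np.array(p["tvec"],float).ravel()
cam=np.stack([(u-p["cx"])/p["fx"]*p["depth"],(v-p["cy"])/p["fy"]*p["depth"],p["depth"]],-1)
P=(cam-t)@R
print("cam",-R.T@t)
for c in [(.533,.202),(.511,.001)]:
    m=(np.hypot(P[...,0]-c[0],P[...,1]-c[1])<.03)&(P[...,2]>.055)
    q=P[m]; x=np.median(q[:,2]); q=q[abs(q[:,2]-x)<.004]
    print(m.sum(),len(q),x,q.mean(0),(q.min(0)+q.max(0))/2,np.ptp(q,0), cv2.minEnclosingCircle(q[:,:2].astype(np.float32)))
E
python3 b.py
```

```text
knob_left_mid 0.68 [241.8, 190.5, 20.0, 17.7] 241
knob_right_mid 0.47 [340.9, 203.6, 13.4, 17.2] 197
cam [0.44016438 0.05914131 0.92363271]
225 210 0.06700043269445353 [0.53849255 0.20086009 0.06719723] [0.53911703 0.20063599 0.06696547] [0.03372171 0.03190181 0.00728807] ((0.5390408635139465, 0.20117750763893127), 0.017440706491470337)
219 212 0.06747692228969258 [0.51530915 0.00300337 0.06753026] [0.51547976 0.00220604 0.06744844] [0.0315207  0.03343961 0.00758254] ((0.5156984329223633, 0.002735311398282647), 0.017568588256835938)
```

View pics/top0c.png

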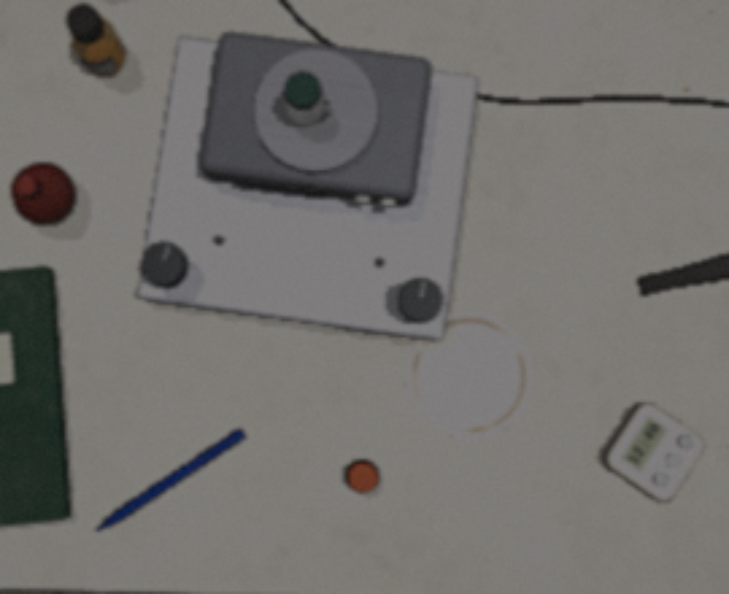

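View pics/scene0.png

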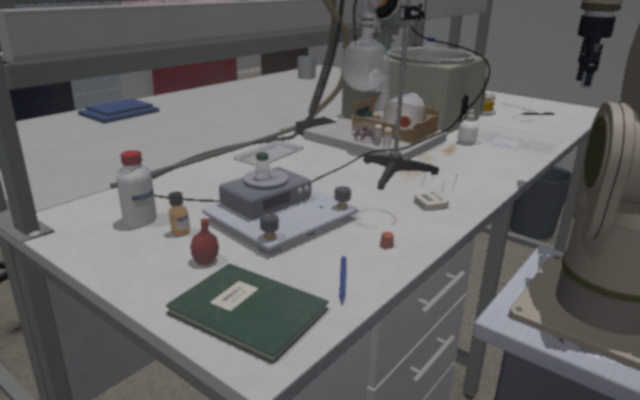

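The top crop shows the two knobs at (163,264) and (419,300), with the jar on the pan and the housing behind them. In the scene view the bystanders stay clear of the knobs. I'll go above the right knob first.

Units first: shifts go in shares of 0.8 m and turns go in shares of pi rad. So 0.483 m is 0.6038, 0.36 m is 0.45.

```bash
python3 -m inch '[[[0,0,0,0.05,-0.0463,0,1],[0,0,0,0.1,-0.0925,0,1],[0,0,0,0.15,-0.1388,0,1],[0,0,0,0.2,-0.185,0,1],[0,0,0,0.25,-0.2313,0,1],[0,0,0,0.3,-0.2775,0,1],[0,0,0,0.35,-0.3238,0,1],[0,0,0,0.4,-0.37,0,1],[0,0,0,0.45,-0.4163,0,1],[0,0,0,0.5,-0.4625,0,1],[0,0,0,0.55,-0.5088,0,1],[0,0,0,0.6038,-0.5563,0,1],[0,0,0,0.6038,-0.5563,0,1],[0,0,0,0.6038,-0.5563,0,1]]]' 20; python3 -c "from h import *; st()"
```

```text
t: 2.8
tool_pos: [0.5153, 0.0017, 0.2168]
tcp_rot: [[0.936, 0.353, -0.0], [0.353, -0.936, -0.0], [-0.0, 0.0, -1.0]]
contact_force: [-0.1, -0.5, -0.1]
width: 1.004
grip_force: 0.0
t 2.8 pos [0.5153 0.0017 0.2168] F [-0.14 -0.52 -0.09] M [-0.045  0.008  0.007] w 1.003995496836674 g 0.0
[[ 0.936  0.353 -0.   ]
 [ 0.353 -0.936 -0.   ]
 [-0.     0.    -1.   ]]
[ 0.505  0.141 -0.646  1.719  0.088  1.311 -1.369]
```

To row units: -1.7 rad is -0.5411.

```bash
python3 - <<'E'
from h import *
p=cams.get_image("wrist"); cv2.imwrite("pics/w1.png",p["image"][:,:,::-1])
for d in nets.pinpoint(p,"knob_right_mid")[:2]: print(d["score"],d["at"],w(p,*d["at"],.055))
for d in nets.regions_of(p,"knob_right_mid")[:1]:
    print(d["extent"]); 
    v,u=np.nonzero(d["pixels"]); q=np.array([w(p,a,b) for a,b in zip(v,u)]); q=q[(q[:,2]>.062)&(q[:,2]<.073)]
    print(len(q),q.mean(0),np.median(q[:,2]),cv2.minEnclosingCircle(q[:,:2].astype(np.float32)),(q.min(0)+q.max(0))/2)
p=cams.get_image("top")
E
python3 -m inch '[[[0,0,-0.0541,0,0,0,1],[0,0,-0.1082,0,0,0,1],[0,0,-0.1623,0,0,0,1],[0,0,-0.2165,0,0,0,1],[0,0,-0.2706,0,0,0,1],[0,0,-0.3247,0,0,0,1],[0,0,-0.3788,0,0,0,1],[0,0,-0.4329,0,0,0,1],[0,0,-0.487,0,0,0,1],[0,0,-0.5411,0,0,0,1],[0,0,-0.5411,0,0,0,1]]]' 20; python3 -c "from h import *; st()"
```

```text
0.59 [176.6, 315.1] [0.51186988 0.00603328 0.055     ]
[297.4, 159.3, 34.9, 31.5]
881 [0.51581271 0.00542324 0.06779312] 0.06793220727544058 ((0.5149828195571899, 0.005174135323613882), 0.017749669030308723) [0.51534448 0.00531964 0.0659997 ]
t: 4.38
tool_pos: [0.5153, 0.0013, 0.217]
tcp_rot: [[-0.468, 0.883, 0.0], [0.883, 0.468, -0.0], [-0.0, -0.0, -1.0]]
contact_force: [-0.1, 1.1, -0.2]
width: 1.0
grip_force: 0.0
t 4.375 pos [0.5153 0.0013 0.217 ] F [-0.07  1.07 -0.18] M [-0.018 -0.02   0.015] w 1.000250096125816 g 0.0
[[-0.468  0.883  0.   ]
 [ 0.883  0.468 -0.   ]
 [-0.    -0.    -1.   ]]
[ 0.63   0.161 -0.787  1.714  0.118  1.315  0.307]
```

View pics/w1.png

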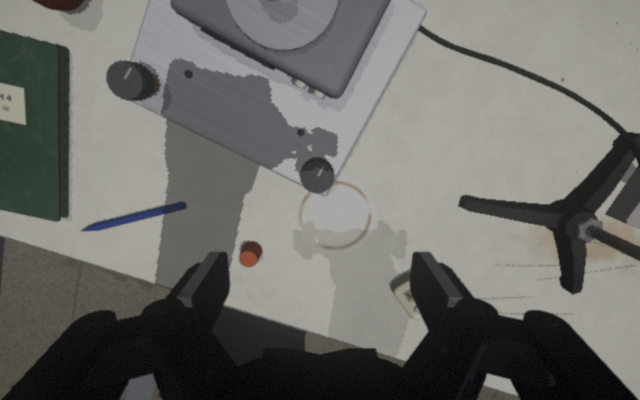

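Wrist view: right knob at (317,175), clear of everything. Next I turn back further, so the range lets me turn the knob in one grasp.

To row units: -1.7 rad is -0.5411.

```bash
python3 -m inch '[[[0,0,-0.0541,0,0,0,1],[0,0,-0.1082,0,0,0,1],[0,0,-0.1623,0,0,0,1],[0,0,-0.2165,0,0,0,1],[0,0,-0.2706,0,0,0,1],[0,0,-0.3247,0,0,0,1],[0,0,-0.3788,0,0,0,1],[0,0,-0.4329,0,0,0,1],[0,0,-0.487,0,0,0,1],[0,0,-0.5411,0,0,0,1],[0,0,-0.5411,0,0,0,1]]]' 20; cat > k.py <<'E'
from h import *
import sys
st()
s=readout.get_state()
p=cams.get_image("wrist")
for k in sys.argv[1:]:
  for d in nets.regions_of(p,k)[:2]:
    v,u=np.nonzero(d["pixels"]); q=np.array([w(p,a,b) for a,b in zip(v,u)]); q=q[(q[:,2]>.055)&(q[:,2]<.075)]
    if len(q)<50: continue
    z=np.median(q[:,2]); q=q[abs(q[:,2]-z)<.004]
    c=cv2.minEnclosingCircle(q[:,:2].astype(np.float32))
    print(k,d["score"],len(q),z,c, "dtool",s["tcp_rot"].T@(np.r_[c[0],z]-s["tool_pos"]))
E
python3 k.py knob_right_mid
```

```text
t: 5.75
tool_pos: [0.5154, 0.0016, 0.2169]
tcp_rot: [[-0.817, -0.576, 0.0], [-0.576, 0.817, -0.0], [0.0, -0.0, -1.0]]
contact_force: [0.4, -0.3, -1.1]
width: 1.001
grip_force: 0.0
t 5.75 pos [0.5154 0.0016 0.2169] F [ 0.36 -0.28 -1.14] M [ 0.025  0.011 -0.012] w 1.0011386363811638 g 0.0
[[-0.817 -0.576  0.   ]
 [-0.576  0.817 -0.   ]
 [ 0.    -0.    -1.   ]]
[ 0.782  0.198 -0.968  1.708  0.168  1.324  1.967]
knob_right_mid 0.6 869 0.06788071333161744 ((0.5145092606544495, 0.005128894001245499), 0.017617937177419662) dtool [-0.00128991  0.0034087   0.14904104]
```

To row units: 0.171 m is 0.2138, 0.0027 m is 0.0034.

```bash
python3 -m inch '[[[0,0,0,-0.0018,0.0034,0.05,1],[0,0,0,-0.0018,0.0034,0.1,1],[0,0,0,-0.0018,0.0034,0.1375,1],[0,0,0,-0.0018,0.0034,0.175,1],[0,0,0,-0.0018,0.0034,0.2,1],[0,0,0,-0.0018,0.0034,0.2138,1],[0,0,0,-0.0018,0.0034,0.2138,1]]]' 20; python3 -m inch '[[[0,0,0,0,0,0,0.6],[0,0,0,0,0,0,0.45],[0,0,0,0,0,0,0.3],[0,0,0,0,0,0,0.3],[0,0,0,0,0,0,0.3]]]' 20; python3 -c "from h import *; st()"
```

```text
t: 6.72
tool_pos: [0.515, 0.0052, 0.0458]
tcp_rot: [[-0.815, -0.58, -0.0], [-0.58, 0.815, 0.0], [0.0, 0.0, -1.0]]
contact_force: [-0.0, -0.6, 0.7]
width: 1.003
grip_force: 0.0
t: 7.35
tool_pos: [0.5155, 0.0047, 0.0462]
tcp_rot: [[-0.815, -0.58, 0.001], [-0.58, 0.815, -0.001], [-0.0, -0.001, -1.0]]
contact_force: [1.5, -1.3, 3.2]
width: 0.381
grip_force: 20.3
t 7.35 pos [0.5155 0.0047 0.0462] F [ 1.47 -1.27  3.19] M [-0.562 -0.211 -0.005] w 0.38097947072297134 g 20.264749825000763
[[-0.815 -0.58   0.001]
 [-0.58   0.815 -0.001]
 [-0.    -0.001 -1.   ]]
[ 0.67   0.405 -0.889  1.897  0.37   1.012  1.809]
```

To row units: -0.0004 m is -0.0005.

```bash
python3 -m inch '[[[0,0,0,0,0,-0.0005,0.3],[0,0,0,0,0,-0.0005,0.3],[0,0,0,0,0,-0.0005,0.3]]]'; python3 -c "from h import *; st()";  python3 -m inch '[[[0,0,0.0318,0,0,0.0002,0.3],[0,0,0.0637,0,0,0.0003,0.3],[0,0,0.0955,0,0,0.0005,0.3],[0,0,0.0955,0,0,0.0005,0.3]]]'; python3 -c "from h import *; st()"
```

```text
t: 7.72
tool_pos: [0.5154, 0.0048, 0.0464]
tcp_rot: [[-0.814, -0.58, 0.001], [-0.58, 0.814, -0.0], [-0.0, -0.001, -1.0]]
contact_force: [3.0, -2.7, 1.7]
width: 0.384
grip_force: 20.2
t 7.725 pos [0.5154 0.0048 0.0464] F [ 2.98 -2.69  1.66] M [-0.792 -0.676  0.017] w 0.38423220300654165 g 20.16661763191223
[[-0.814 -0.58   0.001]
 [-0.58   0.814 -0.   ]
 [-0.    -0.001 -1.   ]]
[ 0.67   0.405 -0.889  1.897  0.369  1.012  1.81 ]
t: 8.22
tool_pos: [0.5153, 0.0049, 0.046]
tcp_rot: [[-0.949, -0.314, 0.001], [-0.314, 0.949, -0.0], [-0.0, -0.001, -1.0]]
contact_force: [3.3, -3.0, 2.0]
width: 0.382
grip_force: 20.2
t 8.225 pos [0.5153 0.0049 0.046 ] F [ 3.32 -2.99  2.  ] M [-0.844 -0.741 -0.087] w 0.38236724376195896 g 20.1684308052063
[[-0.949 -0.314  0.001]
 [-0.314  0.949 -0.   ]
 [-0.    -0.001 -1.   ]]
[ 0.624  0.386 -0.832  1.899  0.337  1.002  1.534]
```

To row units: -0.0001 m is -0.0001, 0.3 rad is 0.0955.

```bash
python3 -m inch '[[[0,0,0.0318,0,0,-0.0001,0.3],[0,0,0.0637,0,0,0,0.3],[0,0,0.0955,0,0,0.0001,0.3],[0,0,0.0955,0,0,0.0001,0.3],[0,0,0.0955,0,0,0.0001,0.3]]]' >/dev/null; python3 -c "from h import *; st()";  python3 -m inch '[[[0,0,0.0318,0,0,0.0002,0.3],[0,0,0.0637,0,0,0.0003,0.3],[0,0,0.0955,0,0,0.0005,0.3],[0,0,0.0955,0,0,0.0005,0.3],[0,0,0.0955,0,0,0.0005,0.3]]]' >/dev/null; python3 -c "from h import *; st()"
```

```text
t 8.85 pos [0.5153 0.0049 0.0458] F [ 3.33 -4.36  1.33] M [-0.779 -0.883 -0.071] w 0.37818660207358185 g 20.06230652332306
[[-1.    -0.022  0.001]
 [-0.022  1.    -0.   ]
 [-0.001 -0.    -1.   ]]
[ 0.581  0.369 -0.779  1.901  0.307  0.993  1.258]
t 9.475 pos [0.5153 0.0049 0.0454] F [ 3.98 -3.29  0.19] M [-0.736 -0.847 -0.109] w 0.384717149769751 g 20.06114423274994
[[-0.962  0.275  0.   ]
 [ 0.275  0.962 -0.   ]
 [-0.     0.    -1.   ]]
[ 0.537  0.355 -0.725  1.903  0.281  0.986  0.978]
```

To row units: 0.00025 m is 0.0003, 0.00012 m is 0.0002, 0.2 rad is 0.0637.

```bash
cat > av.py <<'E'
from h import *
L=[]
for i in range(4):
    s=readout.get_state(); L.append(np.r_[s["tool_pos"]*1000,s["contact_force"],s["moment"]]); cams.get_image("top")
print("t",s["t"],np.round(np.mean(L,0),3),"sdFz",np.std(L,0)[5],"q7",s["joint_pos"][6])
E
for i in 1 2 3; do python3 -m inch '[[[0,0,0.0318,0,0,0.0002,0.3],[0,0,0.0637,0,0,0.0003,0.3],[0,0,0.0637,0,0,0.0003,0.3]]]' >/dev/null; python3 av.py; done
```

```text
t 10.0 [ 5.15327e+02  4.94600e+00  4.51850e+01  3.73400e+00 -4.03300e+00
  6.70000e-01 -7.62000e-01 -8.14000e-01 -5.10000e-02] sdFz 0.8152981329202664 q7 0.7903744468462588
t 10.575 [ 5.15322e+02  4.92400e+00  4.49260e+01  3.99700e+00 -3.23100e+00
  3.71000e-01 -7.38000e-01 -8.65000e-01 -4.10000e-02] sdFz 0.5159227415330792 q7 0.6022085224171665
t 11.15 [ 5.15332e+02  4.94200e+00  4.46820e+01  3.61900e+00 -2.69100e+00
  4.28000e-01 -7.29000e-01 -8.76000e-01 -4.90000e-02] sdFz 0.5040379850876949 q7 0.41349025600029066
```

To row units: 0.00025 m is 0.0003, 0.00012 m is 0.0002, 0.2 rad is 0.0637.

```bash

for i in 1 2 3 4; do python3 -m inch '[[[0,0,0.0318,0,0,0.0002,0.3],[0,0,0.0637,0,0,0.0003,0.3],[0,0,0.0637,0,0,0.0003,0.3]]]' >/dev/null; python3 av.py; done
```

```text
t 11.725 [ 5.15348e+02  4.92900e+00  4.44390e+01  3.90000e+00 -3.27600e+00
  8.48000e-01 -7.40000e-01 -8.43000e-01 -3.80000e-02] sdFz 0.3526064026147398 q7 0.22421917272677785
t 12.3 [ 5.15356e+02  4.91900e+00  4.41810e+01  3.38900e+00 -3.51700e+00
  1.16400e+00 -7.89000e-01 -8.70000e-01 -3.90000e-02] sdFz 0.2904543391346307 q7 0.03455505099992749
t 12.875 [ 5.1540e+02  4.9480e+00  4.4041e+01  3.4350e+00 -3.4590e+00  1.7340e+00
 -7.9800e-01 -8.6000e-01 -5.1000e-02] sdFz 0.14443852773771812 q7 -0.15428439878387196
t 13.45 [ 5.15461e+02  4.98700e+00  4.39730e+01  3.57000e+00 -3.82700e+00
  5.19800e+00 -8.54000e-01 -7.59000e-01 -4.70000e-02] sdFz 0.34419910234606965 q7 -0.3444809856756519
```

Contact came at about 2.05 rad: the descent stalled and Fz rose. I'll add about 0.45 rad without following, easing the arm up.

To row units: -0.0006 m is -0.0008, -0.0003 m is -0.0004.

```bash

python3 -m inch '[[[0,0,0,0,0,-0.0004,0.3],[0,0,0,0,0,-0.0008,0.3],[0,0,0,0,0,-0.0008,0.3]]]' >/dev/null; python3 av.py
for i in 1 2; do python3 -m inch '[[[0,0,0.0318,0,0,0,0.3],[0,0,0.0637,0,0,0,0.3],[0,0,0.0637,0,0,0,0.3]]]' >/dev/null; python3 av.py; done
```

```text
t 14.025 [ 5.15343e+02  4.99300e+00  4.40790e+01  5.56800e+00 -3.35700e+00
 -1.27600e+00 -7.86000e-01 -1.31600e+00 -5.10000e-02] sdFz 0.45031782336857834 q7 -0.34407384630857923
t 14.6 [ 5.15392e+02  5.04500e+00  4.40760e+01  5.71900e+00 -3.52400e+00
 -1.49100e+00 -7.82000e-01 -1.34800e+00 -4.20000e-02] sdFz 0.5185170013320408 q7 -0.5346972420345898
t 15.175 [ 5.15421e+02  5.07400e+00  4.40610e+01  6.28000e+00 -2.92600e+00
 -1.59300e+00 -7.74000e-01 -1.39300e+00 -4.30000e-02] sdFz 0.14483994885961396 q7 -0.7256366152394124
```

```bash

python3 -m inch '[[[0,0,0,0,0,0,0.6],[0,0,0,0,0,0,1],[0,0,0,0,0,0,1],[0,0,0,0,0,-0.025,1],[0,0,0,0,0,-0.075,1],[0,0,0,0,0,-0.1375,1],[0,0,0,0,0,-0.1875,1],[0,0,0,0,0,-0.1875,1]]]' >/dev/null; python3 k.py knob_right_mid knob_left_mid
```

```text
t 16.225 pos [0.5166 0.0055 0.1974] F [ 0.54  0.2  -0.28] M [-0.009 -0.043 -0.056] w 0.9994965396356837 g 0.0
[[ 0.487  0.873  0.005]
 [ 0.873 -0.487 -0.   ]
 [ 0.002  0.005 -1.   ]]
[ 0.323  0.132 -0.455  1.756  0.062  1.262 -0.657]
knob_right_mid 0.7 932 0.06529375329389842 ((0.5154294967651367, 0.005831408780068159), 0.01734577678143978) dtool [-0.00053573 -0.00178403  0.13206251]
```

To row units: 0.184 m is 0.23, -0.077 m is -0.0963, -1.5 rad is -0.4775.

```bash

python3 -m inch '[[[0,0,-0.0477,0.025,-0.01,0,1],[0,0,-0.0955,0.0625,-0.0263,0,1],[0,0,-0.1432,0.1,-0.0425,0,1],[0,0,-0.191,0.1375,-0.0575,0,1],[0,0,-0.2387,0.175,-0.0738,0,1],[0,0,-0.2865,0.2063,-0.0863,0,1],[0,0,-0.3342,0.23,-0.0963,0,1],[0,0,-0.382,0.23,-0.0963,0,1],[0,0,-0.4297,0.23,-0.0963,0,1],[0,0,-0.4775,0.23,-0.0963,0,1],[0,0,-0.4775,0.23,-0.0963,0,1]]]' >/dev/null; python3 -m inch '[[[0,0,-0.0477,0,0,0,1],[0,0,-0.0955,0,0,0,1],[0,0,-0.1432,0,0,0,1],[0,0,-0.191,0,0,0,1],[0,0,-0.2387,0,0,0,1],[0,0,-0.2865,0,0,0,1],[0,0,-0.3342,0,0,0,1],[0,0,-0.382,0,0,0,1],[0,0,-0.4297,0,0,0,1],[0,0,-0.4775,0,0,0,1],[0,0,-0.4775,0,0,0,1]]]' >/dev/null; python3 k.py knob_left_mid
```

```text
t 19.125 pos [0.5373 0.2031 0.1935] F [ 0.32 -0.74 -0.86] M [-0.015  0.027 -0.003] w 1.0007183465349294 g 0.0
[[-0.609 -0.793 -0.001]
 [-0.793  0.609  0.   ]
 [ 0.001  0.001 -1.   ]]
[ 0.345  0.395 -0.984  1.591  0.335  1.338  1.804]
knob_left_mid 0.81 970 0.0678531723101351 ((0.5376496911048889, 0.20354129374027252), 0.0173028577119112) dtool [-0.00061452 -0.00013092  0.1256639 ]
```

```bash

python3 -m inch '[[[0,0,0,-0.0009,0,0.05,1],[0,0,0,-0.0009,0,0.1,1],[0,0,0,-0.0009,0,0.1375,1],[0,0,0,-0.0009,0,0.1688,1],[0,0,0,-0.0009,0,0.1838,1],[0,0,0,-0.0009,0,0.1838,1]]]' 20 >/dev/null; python3 av.py;  python3 -m inch '[[[0,0,0,0,0,0,0.6],[0,0,0,0,0,0,0.45],[0,0,0,0,0,0,0.3],[0,0,0,0,0,-0.0005,0.3],[0,0,0,0,0,-0.0008,0.3],[0,0,0,0,0,-0.0008,0.3]]]' 20; python3 av.py
```

```text
t 20.125 [ 5.38336e+02  2.04056e+02  4.78250e+01  2.43000e-01  2.81000e-01
  6.20000e-01 -5.00000e-03  2.60000e-02  1.00000e-02] sdFz 0.4016707868663792 q7 1.7071645570854543
t: 20.92
tool_pos: [0.5385, 0.2034, 0.0479]
tcp_rot: [[-0.607, -0.795, 0.001], [-0.795, 0.607, -0.0], [-0.0, -0.001, -1.0]]
contact_force: [4.7, -1.5, -2.1]
width: 0.378
grip_force: 20.1
t 21.075 [ 5.38516e+02  2.03458e+02  4.78930e+01  4.76200e+00 -1.77600e+00
 -1.45700e+00 -4.86000e-01 -9.75000e-01  3.30000e-02] sdFz 0.38251317008553043 q7 1.7080936839737835
```

To row units: 0.00065 m is 0.0008, 0.0005 m is 0.0006, 0.2 rad is 0.0637.

```bash

python3 -m inch '[[[0,0,0.0318,0,0,0.0006,0.3],[0,0,0.0637,0,0,0.0008,0.3],[0,0,0.0637,0,0,0.0008,0.3]]]' >/dev/null; python3 av.py
for i in 1 2 3 4; do python3 -m inch '[[[0,0,0.0318,0,0,0.0002,0.3],[0,0,0.0637,0,0,0.0003,0.3],[0,0,0.0637,0,0,0.0003,0.3]]]' >/dev/null; python3 av.py; done
```

```text
t 21.65 [ 5.38468e+02  2.03563e+02  4.74120e+01  4.38600e+00 -2.30200e+00
  6.40000e-02 -6.08000e-01 -9.55000e-01 -7.30000e-02] sdFz 0.22337989429939623 q7 1.526902637093166
t 22.225 [ 5.38436e+02  2.03592e+02  4.71350e+01  4.00200e+00 -2.89100e+00
  1.43000e-01 -6.36000e-01 -9.71000e-01 -4.60000e-02] sdFz 0.629612175616533 q7 1.3443237294942725
t 22.8 [ 5.38431e+02  2.03653e+02  4.68860e+01  4.20000e+00 -2.30700e+00
  6.01000e-01 -6.33000e-01 -9.47000e-01 -6.10000e-02] sdFz 0.6157702240310367 q7 1.1613116934500682
t 23.375 [ 5.38393e+02  2.03684e+02  4.66290e+01  4.16900e+00 -2.74400e+00
  5.16000e-01 -6.24000e-01 -9.49000e-01 -4.80000e-02] sdFz 0.5836568481247815 q7 0.977713852738975
t 23.95 [ 5.38401e+02  2.03742e+02  4.63800e+01  4.13000e+00 -2.49600e+00
 -1.22000e-01 -6.04000e-01 -9.81000e-01 -5.50000e-02] sdFz 0.27809739892304985 q7 0.7936149922108267
```

To row units: 0.00025 m is 0.0003, 0.00012 m is 0.0002, 0.2 rad is 0.0637.

```bash

for i in 1 2 3; do python3 -m inch '[[[0,0,0.0318,0,0,0.0002,0.3],[0,0,0.0637,0,0,0.0003,0.3],[0,0,0.0637,0,0,0.0003,0.3]]]' >/dev/null; python3 av.py; done
```

```text
t 24.525 [ 5.38386e+02  2.03776e+02  4.61210e+01  4.26300e+00 -2.00700e+00
  3.81000e-01 -5.71000e-01 -9.62000e-01 -4.20000e-02] sdFz 0.6489141922647742 q7 0.6090733479379083
t 25.1 [ 5.38393e+02  2.03835e+02  4.58550e+01  5.20900e+00 -2.49800e+00
  3.29000e-01 -5.08000e-01 -1.00000e+00 -1.80000e-02] sdFz 0.6368571249861178 q7 0.4239791163691981
t 25.675 [ 5.38443e+02  2.03868e+02  4.56320e+01  4.40000e+00 -2.26200e+00
  3.32000e-01 -5.06000e-01 -1.03100e+00 -5.90000e-02] sdFz 0.31176653546805944 q7 0.23852797064243897
```

To row units: 0.00025 m is 0.0003, 0.00012 m is 0.0002, 0.2 rad is 0.0637.

```bash

for i in 1 2; do python3 -m inch '[[[0,0,0.0318,0,0,0.0002,0.3],[0,0,0.0637,0,0,0.0003,0.3],[0,0,0.0637,0,0,0.0003,0.3]]]' >/dev/null; python3 av.py; done
```

```text
t 26.25 [ 5.38485e+02  2.03896e+02  4.53970e+01  4.48500e+00 -2.26900e+00
 -1.39000e-01 -5.15000e-01 -1.06700e+00 -4.80000e-02] sdFz 0.3222213753678337 q7 0.052634639403606374
t 26.825 [ 5.38526e+02  2.03910e+02  4.51680e+01  4.63300e+00 -2.48300e+00
  3.97000e-01 -4.77000e-01 -1.07700e+00 -2.80000e-02] sdFz 0.3294178607064123 q7 -0.1336278379169619
```

To row units: 0.00025 m is 0.0003, 0.00012 m is 0.0002, 0.2 rad is 0.0637.

```bash

for i in 1 2 3; do python3 -m inch '[[[0,0,0.0318,0,0,0.0002,0.3],[0,0,0.0637,0,0,0.0003,0.3],[0,0,0.0637,0,0,0.0003,0.3]]]' >/dev/null; python3 av.py; done
```

```text
t 27.4 [ 5.38648e+02  2.03895e+02  4.51230e+01  4.44100e+00 -2.96500e+00
  2.36000e+00 -5.95000e-01 -1.03500e+00 -4.40000e-02] sdFz 0.7148163061965865 q7 -0.3201735993930611
t 27.975 [ 5.38738e+02  2.03854e+02  4.50720e+01  4.02800e+00 -3.60400e+00
  4.35900e+00 -7.15000e-01 -9.04000e-01 -6.00000e-02] sdFz 0.11872975098549314 q7 -0.5070970113163519
t 28.55 [ 5.38843e+02  2.03815e+02  4.50440e+01  3.60900e+00 -3.70200e+00
  6.56400e+00 -8.73000e-01 -7.40000e-01 -7.40000e-02] sdFz 0.2429313383507874 q7 -0.6944717393840014
```

Left contact was at about 2.04 rad and it's now at about 2.6. I'll ease the arm up in steps and look for the pull at which the foot leaves the disc; that pull is the screw's load.

To row units: -0.001 m is -0.0013, -0.0005 m is -0.0006.

```bash

python3 -m inch '[[[0,0,0,0,0,-0.0006,0.3],[0,0,0,0,0,-0.0013,0.3],[0,0,0,0,0,-0.0013,0.3]]]' >/dev/null; python3 av.py
for i in 1 2 3 4; do python3 -m inch '[[[0,0,0,0,0,-0.0004,0.3],[0,0,0,0,0,-0.0004,0.3]]]' >/dev/null; python3 av.py; done
```

```text
t 29.125 [ 5.38682e+02  2.03721e+02  4.51740e+01  7.16800e+00 -1.79200e+00
 -1.61100e+00 -5.20000e-01 -1.49700e+00 -2.80000e-02] sdFz 0.3764629874688241 q7 -0.693945737206967
t 29.575 [ 5.38630e+02  2.03695e+02  4.52250e+01  7.34300e+00 -1.84900e+00
 -4.08700e+00 -3.91000e-01 -1.68000e+00 -3.20000e-02] sdFz 0.2307710242863 q7 -0.6938260599094739
t 30.025 [ 5.38598e+02  2.03660e+02  4.53180e+01  8.04700e+00 -1.48800e+00
 -5.98200e+00 -3.39000e-01 -1.87800e+00 -3.40000e-02] sdFz 0.44130450153774325 q7 -0.6936620491156178
t 30.475 [ 5.38581e+02  2.03614e+02  4.54780e+01  8.95400e+00 -1.73100e+00
 -7.39000e+00 -3.12000e-01 -1.99200e+00 -5.10000e-02] sdFz 0.3312541679023692 q7 -0.6935198330762794
t 30.925 [ 5.38563e+02  2.03578e+02  4.56550e+01  9.15000e+00 -1.26800e+00
 -8.69200e+00 -2.98000e-01 -2.09000e+00 -2.50000e-02] sdFz 0.3955864759754737 q7 -0.693380610505058
```

The break is at about 5 N, so the left load is good. I'll let it down, release and check the right one the same way.

```bash

python3 -m inch '[[[0,0,0,0,0,0.0008,0.3],[0,0,0,0,0,0.0015,0.3],[0,0,0,0,0,0.0019,0.3],[0,0,0,0,0,0.0019,0.6],[0,0,0,0,0,0.0019,1],[0,0,0,0,0,0.0019,1],[0,0,0,0,0,-0.025,1],[0,0,0,0,0,-0.075,1],[0,0,0,0,0,-0.125,1],[0,0,0,0,0,-0.175,1],[0,0,0,0,0,-0.175,1]]]' >/dev/null; python3 - <<'E'
from h import *
st(); s=readout.get_state()
print(s["tcp_rot"].T@(np.array([.5153,.0055,.0455])-s["tool_pos"]))
E
```

```text
t 32.35 pos [0.5394 0.2049 0.1898] F [-0.01  0.27 -1.21] M [0.064 0.017 0.02 ] w 0.9997824912082334 g 0.0
[[ 0.109  0.994  0.005]
 [ 0.994 -0.109  0.002]
 [ 0.002  0.005 -1.   ]]
[-0.073  0.272 -0.439  1.616  0.12   1.275 -0.641]
[-0.20119741 -0.00285984  0.14378409]
```

To row units: -0.201 m is -0.2513, -0.002 m is -0.0025.

```bash

python3 -m inch '[[[0,0,0,-0.0375,0,0,1],[0,0,0,-0.0875,-0.0013,0,1],[0,0,0,-0.1375,-0.0025,0,1],[0,0,0,-0.1875,-0.0025,0,1],[0,0,0,-0.2313,-0.0038,0,1],[0,0,0,-0.2513,-0.0038,0,1],[0,0,0,-0.2513,-0.0038,0,1]]]' >/dev/null; python3 k.py knob_right_mid
```

```text
t 33.225 pos [0.5129 0.0041 0.186 ] F [ 0.16 -0.49  0.12] M [ 0.074 -0.006  0.008] w 0.9994545120165556 g 0.0
[[ 0.111  0.994 -0.001]
 [ 0.994 -0.111 -0.   ]
 [-0.    -0.001 -1.   ]]
[ 0.198  0.125 -0.317  1.782  0.041  1.241 -0.241]
knob_right_mid 0.77 1008 0.06525650527974836 ((0.5152051448822021, 0.005983688402920961), 0.01718989573419094) dtool [0.00211985 0.00216365 0.12078174]
```

To row units: 0.139 m is 0.1738, 0.0021 m is 0.0026.

```bash

python3 -m inch '[[[0,0,0,0.0024,0.0026,0.05,1],[0,0,0,0.0024,0.0026,0.1,1],[0,0,0,0.0024,0.0026,0.1375,1],[0,0,0,0.0024,0.0026,0.1625,1],[0,0,0,0.0024,0.0026,0.1738,1],[0,0,0,0.0024,0.0026,0.1738,1]]]' 20 >/dev/null;  python3 -m inch '[[[0,0,0,0,0,0,0.6],[0,0,0,0,0,0,0.45],[0,0,0,0,0,0,0.3],[0,0,0,0,0,0,0.3],[0,0,0,0,0,0,0.3]]]' 20 >/dev/null; python3 av.py
for i in 1 2 3 4; do python3 -m inch '[[[0,0,0,0,0,-0.0004,0.3],[0,0,0,0,0,-0.0004,0.3]]]' >/dev/null; python3 av.py; done
```

```text
t 34.85 [ 5.15955e+02  5.96500e+00  4.81160e+01 -3.41000e-01 -1.24000e-01
  6.33000e+00 -7.90000e-02  7.70000e-02  2.00000e-03] sdFz 0.21467607317580964 q7 -0.2932846077347921
t 35.3 [ 5.15885e+02  5.98400e+00  4.81340e+01  9.86000e-01 -5.20000e-02
  5.26600e+00 -8.10000e-02 -3.52000e-01  1.30000e-02] sdFz 0.5169538599553337 q7 -0.29311817825877967
t 35.75 [ 5.15769e+02  5.98500e+00  4.81990e+01  3.97200e+00 -1.77000e-01
  2.67100e+00 -1.09000e-01 -9.41000e-01  1.30000e-02] sdFz 0.36077306544574833 q7 -0.2929614155184932
t 36.2 [ 5.15647e+02  6.00300e+00  4.82520e+01  5.63400e+00 -8.10000e-01
 -5.49000e-01 -1.12000e-01 -1.34500e+00  2.50000e-02] sdFz 0.2484135408872606 q7 -0.2928497981431757
t 36.65 [ 5.15567e+02  6.00400e+00  4.83180e+01  6.51900e+00 -5.80000e-01
 -2.29200e+00 -1.07000e-01 -1.56400e+00  1.40000e-02] sdFz 0.35049225976177956 q7 -0.2927114557254889
```

To row units: -0.0003 m is -0.0004.

```bash

for i in 1 2 3; do python3 -m inch '[[[0,0,0,0,0,-0.0004,0.3],[0,0,0,0,0,-0.0004,0.3]]]' >/dev/null; python3 av.py; done
```

```text
t 37.1 [ 5.1552e+02  5.9850e+00  4.8403e+01  7.5090e+00 -1.0900e-01 -5.6570e+00
 -1.0400e-01 -1.8110e+00  2.9000e-02] sdFz 0.20922834954341296 q7 -0.29256927767801694
t 37.55 [ 5.15486e+02  6.02400e+00  4.85450e+01  8.47100e+00 -1.60000e-02
 -6.89800e+00 -5.00000e-02 -1.95300e+00 -1.90000e-02] sdFz 0.5238586223511439 q7 -0.29244341278617636
t 38.0 [ 5.15488e+02  6.05800e+00  4.87470e+01  9.03200e+00 -4.79000e-01
 -8.42900e+00 -9.00000e-03 -2.12600e+00 -9.00000e-03] sdFz 0.6076454305053963 q7 -0.2922919922572076
```

Right load is also about 5 N. I'll let it down, release, retreat and take a last look.

To row units: -0.16 m is -0.2, -0.14 m is -0.175.

```bash

python3 -m inch '[[[0,0,0,0,0,0.0008,0.3],[0,0,0,0,0,0.0015,0.3],[0,0,0,0,0,0.0016,0.3],[0,0,0,0,0,0.0016,0.6],[0,0,0,0,0,0.0016,1],[0,0,0,0,0,0.0016,1],[0,0,0,0,0,-0.025,1],[0,0,0,0,0,-0.075,1],[0,0,0,0,0,-0.125,1],[0,0,0,0,0,-0.175,1],[0,0,0,0,0,-0.2,1],[0,0,0,0,0,-0.2,1],[0,0,0,0,0,-0.2,1],[0,0,0,0,0,-0.2,1]]]'; python3 -c "
from h import *
cv2.imwrite('pics/end.png',cams.get_image('scene')['image'][100:300,130:480,::-1])"
```

```text
t: 39.8
tool_pos: [0.5147, 0.006, 0.2083]
tcp_rot: [[0.11, 0.994, -0.002], [0.994, -0.11, -0.0], [-0.0, -0.002, -1.0]]
contact_force: [-0.2, 0.7, 0.5]
width: 1.001
grip_force: 0.0
```

View pics/end.png

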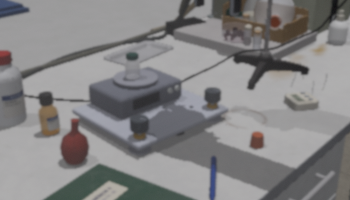

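The final view shows the jar upright on the pan at (132,65), the knobs free at (140,125) and (212,95), and the bystanders where they were.

```bash
python3 -c "
from station import job
print(job.hand_in())"
```

```text
the job is handed in; nothing more can be done
None
```

I turned both levelling screws down until they bore on their discs, then about half a radian further. A gentle pull test put roughly 5 N on each, the gripper is clear, and I handed the job in at about 40 s; no verdict was reported, and I did not measure the loads on the three rubber feet.

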